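Load the chocolate cartridge into the food printer's sprung cradle

ROBOT

A 6-joint arm with a two-finger parallel gripper is mounted at the origin on the work surface. World frame = base frame: x ahead of the robot, y to its left, z up, the work surface at z = 0. Lengths are in m, angles in rad, forces in N, time in s.
With the tool pointing down it reaches from about 0.35 to 0.975 m from the base axis. Payload 4.9 kg.
Tool frame: the origin (TCP) lies between the finger pads; the fingertips stand 25 mm ahead of it and the grasp point (between the pads) lies 6 mm ahead of it (ctrl.tip_reach is the distance from the TCP to the fingertips, in m); z points along the fingers, y is the direction in which the jaws open and shut (so a half turn about z gives the same grasp; the last joint's range is limited). The gripper opens to 85 mm and grips with 20 to 120 N. Pads are 22 mm wide; open, the fingers measure 114 mm over their backs; the gripper's body (76 mm by 85 mm) begins 54 mm behind the grasp point. The pads swing forward as they close: fully open they stand 13 mm farther back than shut.
Start: joints at [-1.363, 0.053, 1.613, -0, 1.476, -0.119], TCP at [0.201, -0.592, 0.256] pointing down, gripper open.
Joint ranges: [-3.01, 3.01], [-1.01, 2.22], [0.06, 2.58], [-1.02, 4.17], [0.09, 2.62], [-3.14, 3.14]. Speed limits (rad/s): [2.57, 2.57, 3.14, 3.14, 3.14, 3.14].

INTERFACE

Orientations are given as a rotation vector (axis times angle).
In Python, from station import get_obs, get_image, camera_params, order, ctrl gives the robot as it stands.
- The arm moves only by the tool move_arm, never from a script. Its argument "deltas" is one flat list of numbers, 5 for each row, row after row: the opening, from -1 (shut) to 1 (fully open), so that 0 is half open, then the shift along the tool's x, y, z in m, then the turn about the tool's z in degrees. In form: [fingers, tx, ty, tz, turn, fingers, tx, ty, tz, turn, ...]. A call has 1 to 10 rows; each row is the pose to reach, as a shift and turn from the pose measured when the call began, along the tool's axes at that moment; what a row does not reach only later rows make up. A row lasts 1/10 s, in which the tool goes at most 50 mm and 8.59 degrees, less where a joint would pass 70% of its speed; a pose out of reach is approached as far as the arm can. A call with a gripper value outside its range is refused whole. The fingers move at their own pace and stop on an object; "force" is the grip in N (left out, the last holds). Time passes only in rows, so rows that repeat a pose let the fingers close. It gives the time, the measured TCP pose, the force and the opening at its end, in the units of the state.
- get_obs(): the state, without advancing time (a new reading comes with each control period).
- get_image(name): name is "side" or "top" or "wrist"; returns the picture (420x560x3 uint8, red, green, blue); there is no depth.
- camera_params(name): a dict with "camera_matrix" (3x3 intrinsics, pixels), "extrinsics" (4x4, takes a point from camera to world coordinates); the wrist camera has in their place "tool_from_camera" (4x4, takes a point from camera to tool coordinates, whose origin is the TCP and whose axes are the flange's). Camera axes: x right, y up, looking along -z (the intrinsics and any distortion apply to the point x, -y, -z); pixel columns grow to the right and rows downward; lengths in m; the calibration is good to about 2 mm. A picture is of the moment at which its call begins: read the wrist's pose just before it. camera_params takes no time and is no camera call.
- order.finish_job(): hands the job in, once; it reports no verdict.
The state is a dict: "t": time; "q": joint angles; "dq": joint speeds; "effort": joint torques, N m; "tool_pos": TCP position; "tool_rot": TCP orientation; "contact_force": force on the tool from outside, world axes, zero at the start; "wrist_torque": the same for the moment, N m; "opening": finger opening in m.
Only numpy, scipy, OpenCV 4.12 (cv2) and the standard library are available. Lean on these libraries where they do the work, as an engineer would, in place of code of your own. Each camera call takes 0.05 s, during which the arm holds its last target. There are 200 camera calls.

TASK

Load the brown chocolate cartridge into the printer's cradle: swing the red keeper out of the way, put the cartridge's flat tail against the spring plate, push it back against the spring and get the nose down behind the orange sill, so that it lies fully down in the trough, held by the spring, with the nozzle pointing out over the sill. Then swing the keeper fully shut across it and let go of everything, leaving the cream cartridge, the jar, the loose jar lid and the spatula where they are.

Things in the scene. Friction and masses are not known exactly. Their poses are not given: they have to be found in the camera images.
- cradle: aluminium cradle fixed to the table, 64 mm wide, x from -90 to +102 mm. Origin on the table, on the trough's centre line; x runs along the trough from nose end to spring end, z up. Trough floor 12 mm above the table; side walls 6 mm thick, inner faces at y = +-22 mm, tops 26 mm above the table, x from -76 to +50. Black spring housing, x from +83 to +101, 58 mm high
- sill (a point): top inner edge, mid-width, of the orange sill across the cradle's nose end: cradle x = -70, 26 mm above the table (14 mm above the trough floor). The sill reaches 14 mm towards -x. A cartridge with its tail on the floor near the spring plate and its nose up on the sill leans nose-up about 0.12 rad and stays so; its nose drops in only if pushed well back (to about 8 mm past the sill's edge)
- seat (a point): where the origin of a seated cartridge lies: cradle x = -5, y = 0, 34 mm above the table. The barrel is then level on the trough floor, its nose face against the sill, the nozzle passing over the sill, the tail pressing the spring plate back 8 mm. Room from free spring plate to sill: 122 mm
- spring_plate (a joint): travel of the round brass spring plate (radius 16 mm, centre 32 mm above the table) towards the housing, m: 0 free (its face at cradle x = +52), 0.020 at its stop, about 0.008 with a seated cartridge. It takes 3 N to start it, 6 N at 8 mm, 11 N at the stop
- keeper (a joint): angle of the red keeper bar, rad: 0 shut (straight across the trough over the barrel's nose end), up to 2.4 as its free end swings out past the nose end. At angle a the bar points along (-sin a, cos a) in the cradle's x, y. It stays where left; friction 0.05 N m. Bar 14 mm wide, 59.5 to 65.5 mm above the table: clears a seated cartridge, not one with its nose up. Out of the way beyond 1.7
- keeper_tab (a point): top centre of the keeper's upright round tab (12 mm across, 34 mm tall, from 65.5 to 99.5 mm above the table) on the bar's free end, 75 mm from the pivot
- keeper_pivot (a point): keeper's vertical pivot axis at the bar's top, 65.5 mm above the table, at cradle x = -50, y = -42; below the bar is a post of radius 7 mm
- brown_cartridge: brown (chocolate) cartridge: round barrel 44 mm across, 130 mm long, white bands near both ends, about 0.22 kg; a steel nozzle (12 mm across) sticks out 16 mm from the middle of the nose face; the tail face is flat. Origin on its axis, 65 mm from either face; x runs from nose to tail (nozzle points to -x)
- brown_cartridge_nozzle (a point): tip of the brown cartridge's nozzle, on its axis, 81 mm from its origin
- cream_cartridge: cream-coloured cartridge: round barrel 44 mm across, 130 mm long, white bands near both ends, about 0.22 kg; a steel nozzle (12 mm across) sticks out 16 mm from the middle of the nose face; the tail face is flat. Origin on its axis, 65 mm from either face; x runs from nose to tail (nozzle points to -x); stays in the stand
- stand: low grey stand fixed to the table, 130 x 170 mm, plate 8 mm thick, origin on the table under its centre. Two rests at y = +-50 mm hold a cartridge each, along x, nozzle to -x, axis 30 mm above the table, between small lugs 18 mm high at x = +-50 (18 mm long), 19.5 to 25.5 mm either side of the barrel's axis. Which cartridge is where varies
- jar: closed spread jar, 62 mm in diameter, 90 mm tall, white cap, standing; origin at the centre of its underside. Bystander
- jar_lid: white loose lid lying flat, 68 mm in diameter, 15 mm high; origin at the centre of its underside. Bystander
- spatula: spatula, 190 mm long, lying flat along its x; origin under its middle. Bystander
Not all that is in view belongs to the job. What is shaped like the brown_cartridge but green or yellow is not meant.

How it is judged:
By the outcome, as a careful person would: the job done as asked, in the order asked, and still so for the second after the job is handed in, with the robot touching nothing.
It also fails if it takes over 72 s, if anything falls off the work surface, if the arm or the gripper's body presses on something with over 40 N, if the wrist force passes 120 N, or if a joint passes its speed limit or range.

## Working session

There is one attempt and no reset: what is moved stays moved. The work goes in short steps, Python scripts to look and compute and a tool call to move; the robot and the scene stay as the last step left them, time stands still between calls to the robot, and variables do not carry over. Pictures are saved under pics/ and viewed, about 8 in all and at most 12, crops included, and the job is handed in when it is done.

Besides the shell and the picture viewer there is one more tool, called after "Call:" by a JSON object that holds its "method" and its "body", one argument or row to a line. move_arm: Moves the arm, as the interface text tells. Its arguments: {"type":"object","properties":{"deltas":{"type":"array"},"force":{"type":"number"}},"required":["deltas"]}

```bash
mkdir -p pics; ls
cat > h.py <<'E'
import numpy as np, cv2
from scipy.spatial.transform import Rotation as R
from station import get_obs,get_image,camera_params,order,ctrl
def cam(name,obs=None):
    p=camera_params(name); K=np.array(p["camera_matrix"]); 
    if "extrinsics" in p: T=np.array(p["extrinsics"])
    else:
        o=obs or get_obs(); W=np.eye(4); W[:3,:3]=R.from_rotvec(o["tool_rot"]).as_matrix(); W[:3,3]=o["tool_pos"]; T=W@np.array(p["tool_from_camera"])
    return K,T,p
def pix2plane(name,uv,z,obs=None):
    K,T,p=cam(name,obs); d=np.array(p.get("distortion",np.zeros(5)),float)
    n=cv2.undistortPoints(np.array([[uv]],float),K,d)[0,0]
    r=T[:3,:3]@np.array([n[0],-n[1],-1]); o=T[:3,3]
    return o+r*(z-o[2])/r[2]
def proj(name,P,obs=None):
    K,T,p=cam(name,obs); d=np.array(p.get("distortion",np.zeros(5)),float)
    c=(np.atleast_2d(P)-T[:3,3])@T[:3,:3]; c=c*[1,-1,-1]
    return cv2.projectPoints(c,np.zeros(3),np.zeros(3),K,d)[0][:,0]
def save(name,fn):
    im=get_image(name); cv2.imwrite("pics/"+fn,im[:,:,::-1]); return im
E
python3 - <<'E'
from h import *
for n in("top","side","wrist"):
    print(n,camera_params(n)); save(n,n+"0.png")
o=get_obs();print(o,ctrl.tip_reach)
E
```

```text
pics
top {'camera_matrix': array([[501.80740059,   0.        , 278.24175096],
       [  0.        , 501.80740059, 209.04374298],
       [  0.        ,   0.        ,   1.        ]]), 'extrinsics': array([[ 0.02567706,  0.99617361, -0.08353941,  0.48060472],
       [-0.99945301,  0.02732391,  0.0186301 ,  0.0663354 ],
       [ 0.02084144,  0.08301535,  0.99633031,  1.06289172],
       [ 0.        ,  0.        ,  0.        ,  1.        ]])}
side {'camera_matrix': array([[519.37507228,   0.        , 283.50896132],
       [  0.        , 519.37507228, 214.07241033],
       [  0.        ,   0.        ,   1.        ]]), 'extrinsics': array([[ 0.91915095,  0.30101457, -0.2540704 ,  0.29553721],
       [-0.39365177,  0.67879728, -0.6198972 , -0.61120124],
       [-0.01413579,  0.66979436,  0.74241207,  0.89413093],
       [ 0.        ,  0.        ,  0.        ,  1.        ]])}
wrist {'camera_matrix': array([[353.45119878,   0.        , 277.12329939],
       [  0.        , 353.45119878, 212.12439715],
       [  0.        ,   0.        ,   1.        ]]), 'tool_from_camera': array([[-1.19330819e-
[... 281 characters left out ...]
000000e+00,
         1.00000000e+00]])}
{'t': 0.15, 'q': array([-1.36300209e+00,  5.32347888e-02,  1.61400171e+00, -5.19577825e-06,
        1.47600297e+00, -1.19019280e-01]), 'dq': array([-0.00030341, -0.00163514, -0.0050254 , -0.00087399,  0.00114719,
        0.00049707]), 'effort': array([ 2.60335801e-04, -3.94241488e+01, -3.70722198e+01, -6.46008107e-05,
        4.64861398e-03, -1.00592558e-05]), 'tool_pos': array([ 0.20053468, -0.59147324,  0.25531326]), 'tool_rot': array([-3.09811968e+00, -5.10809098e-01,  1.22836077e-04]), 'contact_force': array([ 0.24069605,  0.20529995, -0.57378924]), 'wrist_torque': array([-0.02982709, -0.02045841, -0.00318197]), 'opening': 0.0850961910607431} 0.025
```

View pics/top0.png

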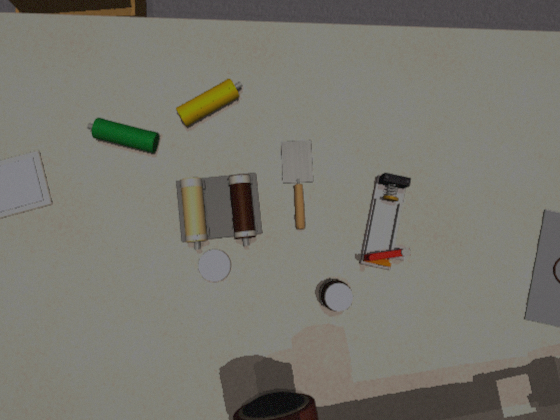

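View pics/side0.png

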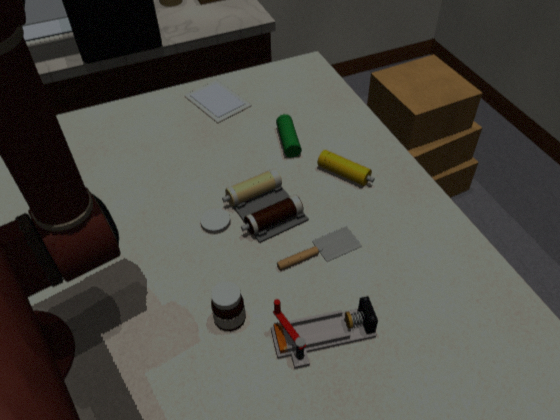

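The top view shows the brown cartridge on the stand at about (242,207), with its nozzle at (246,243), and cream beside it at (193,212). The cradle is at about (385,222), spring end up, and the keeper looks shut at (385,256). The candidates are brown (242,207), cream (193,212), green (125,135) and yellow (208,102). Only the one at (242,207) is brown, and it sits in the stand. I'll confirm it in an enlarged crop.

Run:
```python
import cv2,numpy as np
t=cv2.imread("pics/top0.png")
a=cv2.resize(t[165:255,170:270],None,fx=4,fy=4.0,interpolation=cv2.INTER_CUBIC)
b=cv2.resize(t[165:280,345:420],None,fx=5,fy=5,interpolation=cv2.INTER_CUBIC)
c=np.zeros((600,800,3),np.uint8); c[:360,:400]=a; c[:575,410:785]=b
cv2.imwrite("pics/crop1.png",np.clip(c*1.6,0,255).astype(np.uint8))
```

```text
(no output)
```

View pics/crop1.png

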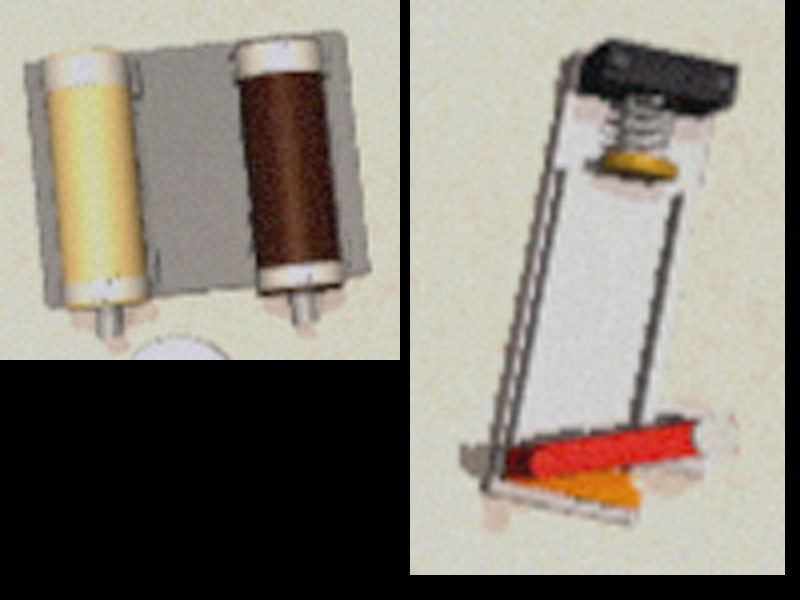

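Run:
```python
from h import *
A=lambda x,y:(170+x/4,165+y/4)
B=lambda x,y:(345+(x-410)/5,165+y/5)
f=lambda n,uv,z:print(n,pix2plane("top",uv,z).round(4))
f("b tail top",A(279,41),.052);f("b nose top",A(303,284),.052);f("b nozzle",A(303,322),.030)
f("b axis tailside",A(278,72),.052);f("b axis noseside",A(301,265),.052)
f("stand TL",A(25,65),.008);f("TR",A(343,32),.008);f("BR",A(370,270),.008);f("BL",A(50,307),.008)
f("wallL top end",B(560,170),.026);f("wallR top end",B(680,195),.026);f("sill-nose BL",B(488,487),.012);f("BR",B(632,520),.012)
f("housing TL",B(597,42),.058);f("housing TR",B(738,65),.058)
f("plate L",B(602,160),.032);f("plate R",B(677,172),.032)
f("tab top",B(542,462),.0995);f("pivot?",B(693,438),.0655)
f("lid",(214,265),.015);f("jar",(337,296),.09);f("spat",(299,185),.002)
```

```text
b tail top [0.632  0.1273 0.052 ]
b nose top [0.5092 0.1113 0.052 ]
b nozzle [0.4904 0.1117 0.03  ]
b axis tailside [0.6162 0.1273 0.052 ]
b axis noseside [0.5187 0.1126 0.052 ]
stand TL [0.622  0.2634 0.008 ]
TR [0.6444 0.0963 0.008 ]
BR [0.5187 0.0784 0.008 ]
BL [0.495  0.2449 0.008 ]
wallL top end [ 0.5941 -0.1543  0.026 ]
wallR top end [ 0.585  -0.2047  0.026 ]
sill-nose BL [ 0.4615 -0.1283  0.012 ]
BR [ 0.4493 -0.1889  0.012 ]
housing TL [ 0.6433 -0.1621  0.058 ]
housing TR [ 0.6355 -0.2197  0.058 ]
plate L [ 0.5981 -0.1705  0.032 ]
plate R [ 0.594  -0.2018  0.032 ]
tab top [ 0.4732 -0.1328  0.0995]
pivot? [ 0.484  -0.2001  0.0655]
lid [0.4486 0.1768 0.015 ]
jar [ 0.3975 -0.0691  0.09  ]
spat [0.6222 0.0036 0.002 ]
```

```bash
cat >> h.py <<'E'
def yaw(o): 
    m=R.from_rotvec(o["tool_rot"]).as_matrix(); return np.arctan2(m[1,0],m[0,0])
def plan(x,y,z,psi=None):
    "deltas (tool x,y,z m, turn deg) from the present pose to TCP x,y,z with tool-x heading psi"
    o=get_obs(); m=R.from_rotvec(o["tool_rot"]).as_matrix()
    d=m.T@(np.array([x,y,z])-o["tool_pos"]); t=0
    if psi is not None: t=-np.degrees((psi-yaw(o)+np.pi)%(2*np.pi)-np.pi)
    print("d",d.round(4),"turn",round(t,2),"| at",np.round(o["tool_pos"],4),"yaw",round(yaw(o),4),"tilt",m[:,2].round(4),"open",round(o["opening"],4),"t",round(o["t"],2))
E
python3 -c "
from h import *
plan(.5086,-.1677,.23,-.18)"
```

```text
d [ 0.4278 -0.3024  0.0259] turn 29.04 | at [ 0.2005 -0.5915  0.2553] yaw 0.3268 tilt [-3.0e-04  1.6e-03 -1.0e+00] open 0.0851 t 0.15
```

Call:
{"method": "move_arm", "body": {
  "deltas": [0,0.04,-0.03,0.003,3,0,0.08,-0.056,0.005,6,0,0.12,-0.085,0.007,9,0,0.16,-0.113,0.01,12,0,0.2,-0.14,0.012,15,0,0.24,-0.17,0.015,18,0,0.28,-0.2,0.018,21,0,0.32,-0.226,0.02,24,0,0.36,-0.254,0.022,27,0,0.4,-0.28,0.024,29]
}}

```text
t: 1.15
tool_pos: [0.4902, -0.1958, 0.2316]
tool_rot: [-3.127, 0.284, 0.001]
contact_force: [0.3, -1.2, -0.4]
opening: 0.0432
```

```bash
python3 -c "
from h import *
plan(.5086,-.1677,.23,-.18)"
```

```text
d [ 0.0131 -0.031   0.0017] turn -0.05 | at [ 0.4902 -0.1958  0.2316] yaw -0.1809 tilt [-3.0e-04  1.5e-03 -1.0e+00] open 0.0432 t 1.15
```

Call:
{"method": "move_arm", "body": {
  "deltas": [0,0.013,-0.031,0.002,0,0,0.013,-0.031,0.002,0,0,0.013,-0.031,0.002,0,0,0.013,-0.031,0.002,0]
}}

```text
t: 1.55
tool_pos: [0.5081, -0.1683, 0.2295]
tool_rot: [-3.127, 0.285, 0.001]
contact_force: [-0.3, -0.1, 0.8]
opening: 0.0432
```

```bash
python3 -c "
from h import *
plan(.5086,-.1677,.23,-.18)
im=save('wrist','w1.png')
cv2.imwrite('pics/w1b.png',cv2.resize(im[:,:,::-1],(800,600),interpolation=cv2.INTER_CUBIC))
import json
o=get_obs(); json.dump({k:np.array(o[k]).tolist() for k in ('tool_pos','tool_rot')},open('w1.json','w'))
"
```

```text
d [ 0.0004 -0.0007 -0.0005] turn -0.1 | at [ 0.5081 -0.1683  0.2295] yaw -0.1817 tilt [-8.0e-04  1.3e-03 -1.0e+00] open 0.0432 t 1.55
```

View pics/w1b.png

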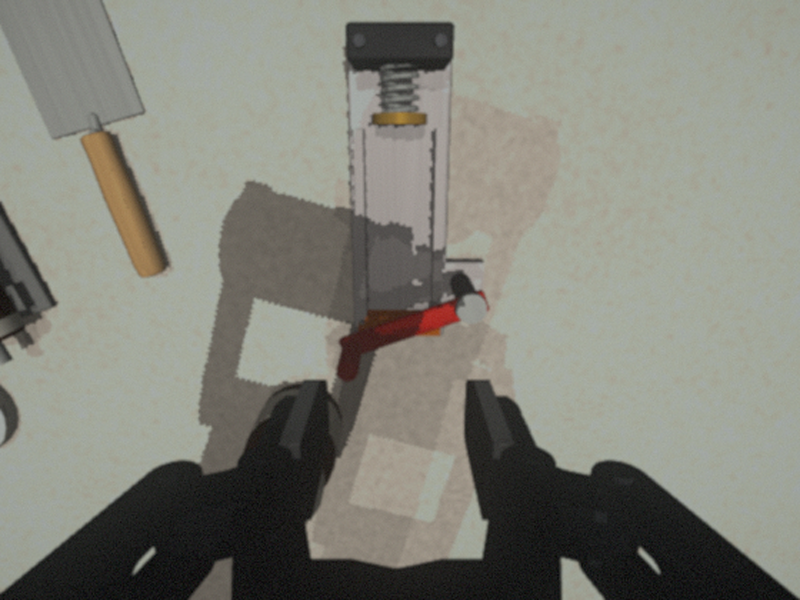

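Run:
```python
from h import *
import json
o=json.load(open('w1.json'));s=.7
yw=-.18; c=np.array([np.cos(yw),np.sin(yw)]); n=np.array([-c[1],c[0]]); O=np.array([.543,-.174])
for nm,u,v,z in [("housing back mid",400,22,.058),("housL",347,22,.058),("housR",453,22,.058),("plate",399,119,.048),("wallL end inner",365,128,.026),("wallR end inner",433,130,.026),("L inner low",368,295,.026),("R inner low",434,295,.026),("outerL",352,250,.026),("outerR",447,250,.026),("sill inner",378,311,.026),("pivot cap",471,307,.0655),("tab",347,371,.0995)]:
    p=pix2plane("wrist",((u+.5)*s,(v+.5)*s),z,o); d=p[:2]-O; print(nm,p[:2].round(4),"cradle",(d@c).round(4),(d@n).round(4))
```

```text
housing back mid [ 0.6411 -0.1957] cradle 0.1004 -0.0037
housL [ 0.646  -0.1691] cradle 0.1005 0.0232
housR [ 0.6362 -0.2222] cradle 0.1003 -0.0307
plate [ 0.5958 -0.1869] cradle 0.0543 -0.0032
wallL end inner [ 0.5952 -0.1661] cradle 0.05 0.0171
wallR end inner [ 0.5867 -0.2061] cradle 0.0487 -0.0238
L inner low [ 0.492 -0.147] cradle -0.055 0.0174
R inner low [ 0.484  -0.1902] cradle -0.0551 -0.0265
outerL [ 0.5237 -0.1429] cradle -0.0245 0.0271
outerR [ 0.5125 -0.2033] cradle -0.0247 -0.0343
sill inner [ 0.4797 -0.1514] cradle -0.0663 0.0109
pivot cap [ 0.4854 -0.2096] cradle -0.0503 -0.0453
tab [ 0.4737 -0.1357] cradle -0.0751 0.0253
```

```bash
python3 -c "
from h import *
plan(.4737,-.1357,.13,-.18)
m=R.from_rotvec(get_obs()['tool_rot']).as_matrix()
P=np.array([.4857,-.2101]);f0=.157
g=lambda f:P+.075*np.array([-np.sin(f),np.cos(f)])
for f in np.linspace(.157,1.957,19): print(round(f,2),(m.T@np.r_[g(f)-g(f0),0]).round(3)[:2])
"
```

```text
d [-0.0397 -0.026   0.0997] turn -0.14 | at [ 0.508  -0.1686  0.2296] yaw -0.1824 tilt [-5.0e-04  1.3e-03 -1.0e+00] open 0.0425 t 1.6
0.16 [0. 0.]
0.26 [-0.007  0.003]
0.36 [-0.014  0.006]
0.46 [-0.02   0.011]
0.56 [-0.026  0.015]
0.66 [-0.031  0.021]
0.76 [-0.036  0.026]
0.86 [-0.04   0.033]
0.96 [-0.043  0.039]
1.06 [-0.046  0.046]
1.16 [-0.048  0.054]
1.26 [-0.049  0.061]
1.36 [-0.05   0.068]
1.46 [-0.05   0.076]
1.56 [-0.049  0.083]
1.66 [-0.047  0.091]
1.76 [-0.045  0.098]
1.86 [-0.042  0.105]
1.96 [-0.038  0.111]
```

Call:
{"method": "move_arm", "body": {
  "deltas": [0,-0.04,-0.026,0.05,0,0,-0.04,-0.026,0.08,0,0,-0.04,-0.026,0.1,0,0,-0.04,-0.026,0.12,0,0,-0.04,-0.026,0.132,0,0,-0.04,-0.026,0.132,0,-1,-0.04,-0.026,0.132,0,-1,-0.04,-0.026,0.132,0,-1,-0.04,-0.026,0.132,0,-1,-0.04,-0.026,0.132,0],
  "force": 20
}}

```text
t: 2.6
tool_pos: [0.4742, -0.135, 0.0992]
tool_rot: [-3.126, 0.286, -0.002]
contact_force: [-0.2, 5.0, 3.9]
opening: 0.0113
```

```bash
python3 -c "
from h import *
plan(.4737,-.1357,.098,-.18);print(get_obs()['contact_force'])
"
```

```text
d [-0.0003  0.0008  0.0012] turn -0.14 | at [ 0.4742 -0.135   0.0992] yaw -0.1824 tilt [ 0.0014  0.0029 -1.    ] open 0.0113 t 2.6
[-0.18192699  5.01597058  3.89311941]
```

Call:
{"method": "move_arm", "body": {
  "deltas": [-1,-0.007,0.003,0,0,-1,-0.014,0.006,0,0,-1,-0.02,0.011,0,0,-1,-0.026,0.015,0,0,-1,-0.031,0.021,0,0,-1,-0.036,0.026,0,0,-1,-0.04,0.033,0,0,-1,-0.043,0.039,0,0,-1,-0.046,0.046,0,0,-1,-0.048,0.054,0,0]
}}

```text
t: 3.6
tool_pos: [0.4157, -0.1794, 0.0991]
tool_rot: [-3.125, 0.286, 0.003]
contact_force: [-2.4, 4.7, 1.5]
opening: 0.0109
```

```bash
python3 -c "
from h import *
o=get_obs();print(o['contact_force'],o['opening'])
m=R.from_rotvec(o['tool_rot']).as_matrix()
P=np.array([.4857,-.2101])
d=o['tool_pos'][:2]-P;print(np.hypot(*d),np.arctan2(-d[0],d[1]))
g=lambda f:P+.075*np.array([-np.sin(f),np.cos(f)])
for f in np.linspace(1.2,2.0,9): print(round(f,2),(m.T@np.r_[g(f)-o['tool_pos'][:2],0]).round(3)[:2])
"
```

```text
[-2.36670901  4.72756717  1.53476543] 0.010894980469487885
0.07641373357383928 1.157093634219473
1.2 [0.001 0.003]
1.3 [-0.     0.011]
1.4 [-0.001  0.018]
1.5 [-0.     0.026]
1.6 [0.001 0.033]
1.7 [0.003 0.041]
1.8 [0.006 0.048]
1.9 [0.009 0.054]
2.0 [0.013 0.061]
```

Call:
{"method": "move_arm", "body": {
  "deltas": [-1,0,0.011,0,0,-1,0,0.018,0,0,-1,0,0.026,0,0,-1,0.001,0.033,0,0,-1,0.003,0.041,0,0,-1,0.006,0.048,0,0,-1,0.009,0.054,0,0,-1,0.013,0.061,0,0,-1,0.013,0.061,0,0,-1,0.013,0.061,0,0]
}}

```text
t: 4.6
tool_pos: [0.418, -0.2424, 0.099]
tool_rot: [-3.126, 0.286, 0.001]
contact_force: [-0.9, -0.9, -0.7]
opening: 0.011
```

Call:
{"method": "move_arm", "body": {
  "deltas": [0,0,0,0,0,0,0,0,0,0,0,0,0,0,0,0,0,0,-0.03,0,0,0,0,-0.07,0,0,0,0,-0.11,0,0,0,0,-0.13,0,0,0,0,-0.13,0]
}}

```text
t: 5.4
tool_pos: [0.4197, -0.244, 0.2336]
tool_rot: [3.126, -0.286, 0.01]
contact_force: [0.4, 0.2, 0.8]
opening: 0.0427
```

```bash
python3 -c "
from h import *
plan(.53,.113,.21,.15)
"
```

```text
d [ 0.0435 -0.3711  0.0234] turn -19.05 | at [ 0.4197 -0.244   0.2336] yaw -0.1825 tilt [ 0.0064 -0.0027 -1.    ] open 0.0427 t 5.4
```

Call:
{"method": "move_arm", "body": {
  "deltas": [1,0.005,-0.04,0.002,-2,1,0.01,-0.08,0.005,-4,1,0.015,-0.12,0.008,-6,1,0.02,-0.16,0.01,-8,1,0.025,-0.2,0.013,-10,1,0.03,-0.24,0.016,-12,1,0.035,-0.28,0.018,-14,1,0.038,-0.32,0.02,-16,1,0.043,-0.36,0.023,-18,1,0.043,-0.371,0.023,-19]
}}

```text
t: 6.4
tool_pos: [0.5287, 0.116, 0.2079]
tool_rot: [3.13, 0.241, 0.004]
contact_force: [-0.7, -0.2, 0.0]
opening: 0.0856
```

Call:
{"method": "move_arm", "body": {
  "deltas": [1,0.008,-0.01,0,0,1,0.008,-0.01,0,0,1,0.008,-0.01,0,0]
}}

```text
t: 6.7
tool_pos: [0.5349, 0.1263, 0.2073]
tool_rot: [3.13, 0.24, 0.003]
contact_force: [0.6, 0.1, 0.0]
opening: 0.0855
```

```bash
python3 -c "
from h import *
plan(.53,.113,.21,.15)
o=get_obs();im=save('wrist','w2.png')
cv2.imwrite('pics/w2b.png',cv2.resize(im[:,:,::-1],(800,600),interpolation=cv2.INTER_CUBIC))
import json
json.dump({k:np.array(o[k]).tolist() for k in ('tool_pos','tool_rot')},open('w2.json','w'))
"
```

```text
d [-0.0068  0.0124 -0.0027] turn 0.17 | at [0.5349 0.1263 0.2073] yaw 0.1529 tilt [ 0.0019 -0.0027 -1.    ] open 0.0855 t 6.7
```

View pics/w2b.png

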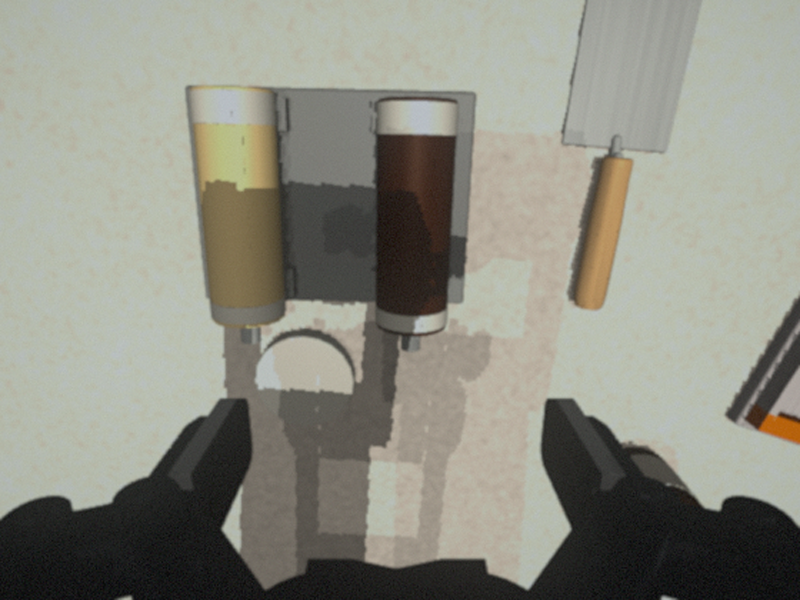

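Run:
```python
from h import *
import json
o=json.load(open('w2.json'));s=.7
for nm,u,v,z in [("L tail",376.5,130,.033),("R tail",457,130,.033),("L nose",377,312,.033),("R nose",447,312,.033),("tail top",417,97,.052),("nose face",411,333,.02),("nozzle",409,350,.03),("standTL",188,86,.008),("standTR",475,92,.008),("standBR",462,302,.008),("lid L",257,385,.015),("lid R",354,385,.015),("spat handle end",590,308,.01)]:
    p=pix2plane("wrist",((u+.5)*s,(v+.5)*s),z,o); print(nm,p[:2].round(4))
```

```text
L tail [0.6165 0.1485]
R tail [0.6232 0.105 ]
L nose [0.5124 0.1335]
R nose [0.5188 0.0912]
tail top [0.6349 0.1299]
nose face [0.497  0.1095]
nozzle [0.4892 0.1098]
standTL [0.6241 0.2604]
standTR [0.6461 0.0957]
standBR [0.519  0.0786]
lid L [0.4419 0.2065]
lid R [0.4518 0.1413]
spat handle end [ 0.5282 -0.0051]
```

```bash
python3 -c "
from h import *
plan(.570,.120,.048,.137)
"
```

```text
d [0.0334 0.0109 0.1597] turn 0.89 | at [0.5349 0.1261 0.2076] yaw 0.1525 tilt [ 0.0024 -0.0026 -1.    ] open 0.0853 t 6.75
```

Call:
{"method": "move_arm", "body": {
  "deltas": [1,0.033,0.011,0.03,1,1,0.033,0.011,0.06,1,1,0.033,0.011,0.09,1,1,0.033,0.011,0.12,1,1,0.033,0.011,0.14,1,1,0.033,0.011,0.155,1,1,0.033,0.011,0.159,1,1,0.033,0.011,0.159,1,1,0.033,0.011,0.159,1]
}}

```text
t: 7.65
tool_pos: [0.5707, 0.1196, 0.0502]
tool_rot: [3.132, 0.211, 0.007]
contact_force: [0.9, 0.0, -0.3]
opening: 0.0852
```

```bash
python3 -c "
from h import *
plan(.570,.120,.048,.137);print(get_obs()['contact_force'])
"
```

```text
d [-0.0007 -0.0005  0.0022] turn -0.14 | at [0.5707 0.1196 0.0502] yaw 0.1346 tilt [ 0.0049 -0.0025 -1.    ] open 0.0852 t 7.65
[ 0.88564466  0.00515697 -0.34191138]
```

Call:
{"method": "move_arm", "body": {
  "deltas": [0.4,-0.001,0,0.002,0,0.2,-0.001,0,0.002,0,-0.3,-0.001,0,0.002,0,-0.3,-0.001,0,0.002,0,-0.3,-0.001,0,0.002,0,-0.3,-0.001,0,0.002,0,-0.3,-0.001,0,0.002,0,-0.3,-0.001,0,0.002,0],
  "force": 70
}}

```text
t: 8.45
tool_pos: [0.5705, 0.1197, 0.0494]
tool_rot: [3.132, 0.211, 0.01]
contact_force: [-1.7, 0.2, 6.0]
opening: 0.0415
```

Call:
{"method": "move_arm", "body": {
  "deltas": [-0.3,0,0,-0.01,0,-0.3,0,0,-0.03,0,-0.3,0,0,-0.06,0,-0.3,0,0,-0.09,0,-0.3,0,0,-0.1,0,-0.3,0,0,-0.1,0]
}}

```text
t: 9.05
tool_pos: [0.5708, 0.12, 0.1511]
tool_rot: [3.132, 0.211, 0.015]
contact_force: [0.9, 1.1, -3.2]
opening: 0.0416
```

```bash
python3 -c "
from h import *
plan(.570,.120,.048,-.177);print(get_obs()['contact_force'])
c=np.array([np.cos(-.177),np.sin(-.177)]);print(np.array([.5423,-.1776])+c*(-.018))
"
```

```text
d [-0.0018 -0.0004  0.103 ] turn 17.86 | at [0.5708 0.12   0.1511] yaw 0.1347 tilt [ 0.01   -0.0019 -0.9999] open 0.0416 t 9.05
[ 0.92571285  1.10375394 -3.19804681]
[ 0.52458123 -0.17443061]
```

Call:
{"method": "move_arm", "body": {
  "deltas": [-0.3,-0.008,0.025,0.001,2,-0.3,-0.017,0.055,0.001,4,-0.3,-0.025,0.085,0.001,6,-0.3,-0.034,0.115,0.001,8,-0.3,-0.042,0.145,0.001,10,-0.3,-0.05,0.175,0.001,12,-0.3,-0.06,0.205,0.001,14,-0.3,-0.068,0.235,0.001,16,-0.3,-0.076,0.265,0.001,17.9,-0.3,-0.083,0.28,0.001,17.9]
}}

```text
t: 10.05
tool_pos: [0.5245, -0.1702, 0.1474]
tool_rot: [3.129, -0.282, 0.01]
contact_force: [-0.1, 1.1, -2.9]
opening: 0.0416
```

```bash
python3 -c "
from h import *
plan(.5246,-.1744,.08,-.177);print(get_obs()['contact_force'])
"
```

```text
d [0.0004 0.0041 0.0674] turn -0.17 | at [ 0.5245 -0.1702  0.1474] yaw -0.18 tilt [ 6.1e-03 -9.0e-04 -1.0e+00] open 0.0416 t 10.05
[-0.10396049  1.06369945 -2.89325532]
```

Call:
{"method": "move_arm", "body": {
  "deltas": [-0.3,0,0.004,0.02,0,-0.3,0,0.004,0.04,0,-0.3,0,0.004,0.052,0,-0.3,0,0.004,0.052,0,-0.3,0,0.004,0.052,0]
}}

```text
t: 10.55
tool_pos: [0.5238, -0.1738, 0.0947]
tool_rot: [-3.129, 0.282, -0.008]
contact_force: [0.5, 0.8, -1.2]
opening: 0.0414
```

```bash
python3 -c "
from h import *
plan(.5246,-.1744,.08,-.177)
w=save('wrist','w3.png')[:,:,::-1]; s=save('side','s3.png')[:,:,::-1]
a=cv2.resize(w[:300,100:450],(400,343)); b=cv2.resize(s[250:390,240:400],(640,560),interpolation=cv2.INTER_CUBIC)[:, :390]
b=cv2.resize(s[260:380,250:390],(400,343),interpolation=cv2.INTER_CUBIC)
cv2.imwrite('pics/c3.png',np.clip(np.hstack([a,b])*1.4,0,255).astype(np.uint8))
"
```

```text
d [0.0008 0.0004 0.0147] turn -0.16 | at [ 0.5238 -0.1738  0.0947] yaw -0.1797 tilt [ 5.e-03 -2.e-04 -1.e+00] open 0.0414 t 10.55
```

View pics/c3.png

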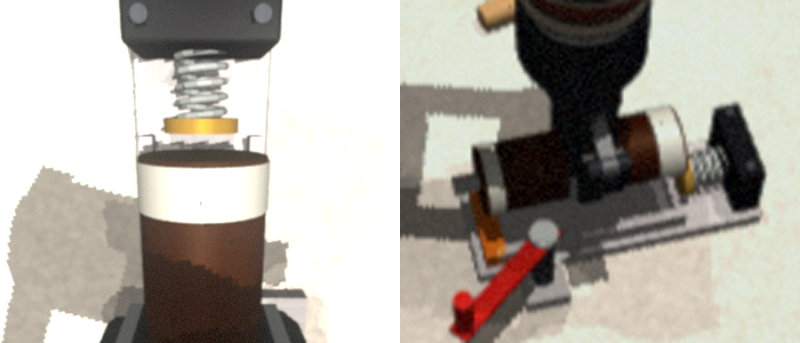

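Call:
{"method": "move_arm", "body": {
  "deltas": [-0.3,0,-0.001,0.012,0,-0.3,0,-0.001,0.024,0,-0.3,0,-0.001,0.024,0,-0.3,0.005,-0.001,0.024,0,-0.3,0.01,-0.001,0.024,0,-0.3,0.014,-0.001,0.024,0,-0.3,0.018,-0.001,0.024,0,-0.3,0.02,-0.001,0.024,0,-0.3,0.02,-0.001,0.024,0],
  "force": 90
}}

```text
t: 11.55
tool_pos: [0.5429, -0.1762, 0.0714]
tool_rot: [-3.128, 0.281, -0.001]
contact_force: [-8.3, 2.0, -1.2]
opening: 0.0405
```

```bash
python3 -c "
from h import *
plan(.5433,-.1776,.0534,-.177);print(get_obs()['contact_force'],get_obs()['wrist_torque'])
w=save('wrist','w4.png')[:,:,::-1]; s=save('side','s4.png')[:,:,::-1]
a=cv2.resize(w[:300,100:450],(400,343)); 
b=cv2.resize(s[260:380,250:390],(400,343),interpolation=cv2.INTER_CUBIC)
cv2.imwrite('pics/c4.png',np.clip(np.hstack([a,b])*1.4,0,255).astype(np.uint8))
"
```

```text
d [0.0006 0.0013 0.018 ] turn -0.13 | at [ 0.5429 -0.1762  0.0714] yaw -0.1793 tilt [ 1.e-03  5.e-04 -1.e+00] open 0.0405 t 11.55
[-8.28791893  1.96727826 -1.16876111] [ 0.29423214  1.43583833 -0.00747726]
```

View pics/c4.png

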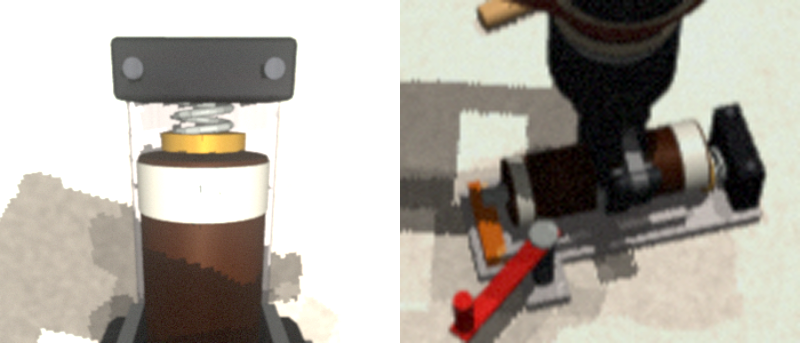

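Call:
{"method": "move_arm", "body": {
  "deltas": [-0.3,0,0,0.004,0,-0.3,0,0,0.008,0,-0.3,0,0,0.012,0,-0.3,0,0,0.015,0,-0.3,0,0,0.015,0]
}}

```text
t: 12.15
tool_pos: [0.5412, -0.1759, 0.0557]
tool_rot: [-3.128, 0.281, 0.007]
contact_force: [-8.0, 0.5, 0.3]
opening: 0.0407
```

```bash
python3 -c "
from h import *
plan(.5433,-.1776,.0534,-.177);print(get_obs()['contact_force'],get_obs()['wrist_torque'])
"
```

```text
d [0.0024 0.0013 0.0022] turn -0.13 | at [ 0.5412 -0.1759  0.0557] yaw -0.1792 tilt [-0.0043  0.0018 -1.    ] open 0.0407 t 12.15
[-8.02577834  0.52800067  0.26964503] [0.17110076 1.21146316 0.00842124]
```

Call:
{"method": "move_arm", "body": {
  "deltas": [-0.3,0.001,0,0.001,0,-0.3,0.001,0,0.002,0,-0.3,0.001,0,0.003,0,-0.3,0.001,0,0.003,0]
}}

```text
t: 12.55
tool_pos: [0.5412, -0.1759, 0.0535]
tool_rot: [-3.127, 0.281, 0.014]
contact_force: [-10.2, 3.2, 7.3]
opening: 0.041
```

Call:
{"method": "move_arm", "body": {
  "deltas": [-0.3,-0.002,0,0,0,-0.3,-0.004,0,0,0,-0.3,-0.004,0,0,0]
}}

```text
t: 12.85
tool_pos: [0.5369, -0.1751, 0.0538]
tool_rot: [-3.127, 0.281, 0.017]
contact_force: [-5.1, 1.9, 0.3]
opening: 0.0411
```

```bash
python3 -c "
from h import *
plan(.5433,-.1776,.0534,-.177);print(get_obs()['contact_force'],get_obs()['wrist_torque'])
w=save('wrist','w5.png')[:,:,::-1]; s=save('side','s5.png')[:,:,::-1]
a=cv2.resize(w[:300,100:450],(400,343)); 
b=cv2.resize(s[260:380,250:390],(400,343),interpolation=cv2.INTER_CUBIC)
cv2.imwrite('pics/c5.png',np.clip(np.hstack([a,b])*1.4,0,255).astype(np.uint8))
"
```

```text
d [0.0067 0.0013 0.0003] turn -0.11 | at [ 0.5369 -0.1751  0.0538] yaw -0.179 tilt [-0.0103  0.0032 -0.9999] open 0.0411 t 12.85
[-5.0614244   1.93084245  0.33732303] [0.24785877 0.70987351 0.00864117]
```

View pics/c5.png

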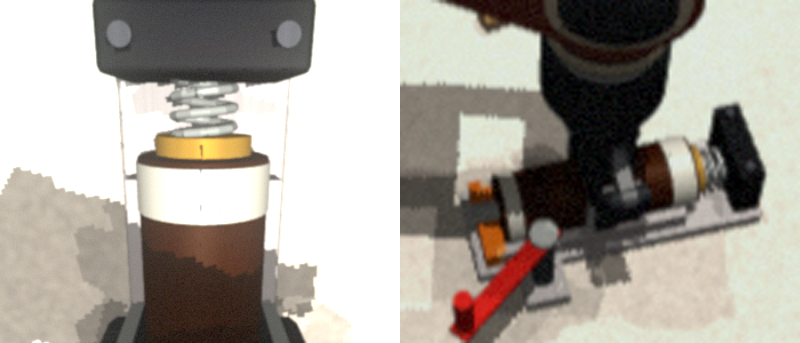

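Call:
{"method": "move_arm", "body": {
  "deltas": [0.1,0,0,0,0,0.2,0,0,0,0,0.4,0,0,0,0,0.6,0,0,0,0,0.6,0,0,-0.01,0,0.6,0,0,-0.04,0,0.6,0,0,-0.08,0,0.6,0,0,-0.12,0,0.6,0,0,-0.15,0,0.6,0,0,-0.15,0],
  "force": 20
}}

```text
t: 13.95
tool_pos: [0.5416, -0.177, 0.2113]
tool_rot: [3.127, -0.28, 0.001]
contact_force: [0.6, -0.6, 1.0]
opening: 0.0682
```

```bash
python3 -c "
from h import *
plan(.50,-.171,.20,-.177);print(get_obs()['contact_force'])
w=save('wrist','w6.png')[:,:,::-1]; s=save('side','s6.png')[:,:,::-1]
a=cv2.resize(w[:300,100:450],(400,343)); 
b=cv2.resize(s[260:380,250:390],(400,343),interpolation=cv2.INTER_CUBIC)
cv2.imwrite('pics/c6.png',np.clip(np.hstack([a,b])*1.4,0,255).astype(np.uint8))
"
```

```text
d [-0.042   0.0014  0.0113] turn -0.11 | at [ 0.5416 -0.177   0.2113] yaw -0.1789 tilt [ 6.e-04 -2.e-03 -1.e+00] open 0.0682 t 13.95
[ 0.60430566 -0.56270361  1.0044003 ]
```

View pics/c6.png

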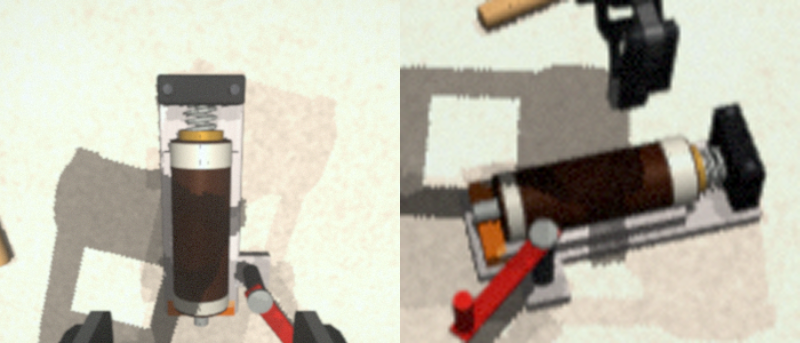

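```bash
python3 -c "
from h import *
yw=-.179;c=np.array([np.cos(yw),np.sin(yw),0]);n=np.array([-c[1],c[0],0]);O=np.array([.5423,-.1776,0])
for nm,p in [('nozzle tip',(-.086,0,.034)),('tail L',(.06,.022,.034)),('tail R',(.06,-.022,.034)),('tail top',(.06,0,.056)),('nose top',(-.07,0,.056)),('nose L',(-.065,.022,.034)),('nose R',(-.065,-.022,.034)),('nose top if up',(-.07,0,.0715))]:
    q=proj('wrist',O+p[0]*c+p[1]*n+[0,0,p[2]])[0]; print(nm,((q-[100,0])/.875).round(1))
plan(.418,-.2424,.15,-.18)
"
```

```text
nozzle tip [203.8 321.2]
tail L [171.9 133.5]
tail R [235.8 133.4]
tail top [203.9 135.6]
nose top [203.9 316.9]
nose L [175.9 297.5]
nose R [231.8 297.5]
nose top if up [204.  327.8]
d [-0.1068  0.087   0.0562] turn 0.06 | at [ 0.5391 -0.1759  0.2054] yaw -0.179 tilt [-0.0079  0.002  -1.    ] open 0.0683 t 14.05
```

Call:
{"method": "move_arm", "body": {
  "deltas": [0,-0.035,0.03,0.01,0,0,-0.07,0.06,0.03,0,0,-0.107,0.087,0.05,0,0,-0.107,0.087,0.055,0,0,-0.107,0.087,0.055,0,0,-0.107,0.087,0.08,0,0,-0.107,0.087,0.1,0,0,-0.107,0.087,0.107,0,0,-0.107,0.087,0.107,0]
}}

```text
t: 14.95
tool_pos: [0.4176, -0.2414, 0.0983]
tool_rot: [-3.126, 0.279, 0.016]
contact_force: [0.2, 0.9, 0.4]
opening: 0.0427
```

```bash
python3 -c "
from h import *
plan(.418,-.2424,.0985,-.18);print(get_obs()['contact_force'])
"
```

```text
d [ 0.0006  0.0009 -0.0002] turn 0.13 | at [ 0.4176 -0.2414  0.0983] yaw -0.1777 tilt [-0.0097  0.0036 -0.9999] open 0.0427 t 14.95
[0.24200606 0.88231917 0.35127987]
```

Call:
{"method": "move_arm", "body": {
  "deltas": [-1,0,0.001,0,0,-1,0,0.001,0,0,-1,0,0.001,0,0,-1,0,0.001,0,0,-1,0,0.001,0,0],
  "force": 20
}}

```text
t: 15.45
tool_pos: [0.4183, -0.2428, 0.0995]
tool_rot: [-3.127, 0.279, 0.012]
contact_force: [2.7, 1.4, 4.1]
opening: 0.0111
```

```bash
python3 -c "
from h import *
o=get_obs();print(o['contact_force'],o['opening'])
m=R.from_rotvec(o['tool_rot']).as_matrix()
P=np.array([.4857,-.2101]); d=o['tool_pos'][:2]-P; f0=np.arctan2(-d[0],d[1]); print(np.hypot(*d),f0)
g=lambda f:P+.075*np.array([-np.sin(f),np.cos(f)])
for f in list(np.arange(1.9,-.15,-.11))+[-.18,-.21]: print(round(f,2),(m.T@np.r_[g(f)-o['tool_pos'][:2],0]).round(3)[:2])
"
```

```text
[2.67492554 1.36925802 4.06852232] 0.01106984083874231
0.07487830390677519 2.0228553414667916
1.9 [-0.005 -0.008]
1.79 [-0.009 -0.015]
1.68 [-0.011 -0.023]
1.57 [-0.013 -0.031]
1.46 [-0.014 -0.039]
1.35 [-0.014 -0.047]
1.24 [-0.014 -0.056]
1.13 [-0.012 -0.064]
1.02 [-0.009 -0.071]
0.91 [-0.006 -0.079]
0.8 [-0.002 -0.086]
0.69 [ 0.003 -0.093]
0.58 [ 0.009 -0.099]
0.47 [ 0.015 -0.104]
0.36 [ 0.022 -0.109]
0.25 [ 0.029 -0.112]
0.14 [ 0.037 -0.115]
0.03 [ 0.045 -0.117]
-0.08 [ 0.053 -0.119]
-0.18 [ 0.061 -0.119]
-0.21 [ 0.063 -0.119]
```

Call:
{"method": "move_arm", "body": {
  "deltas": [-1,-0.005,-0.008,0,0,-1,-0.009,-0.015,0,0,-1,-0.011,-0.023,0,0,-1,-0.013,-0.031,0,0,-1,-0.014,-0.039,0,0,-1,-0.014,-0.047,0,0,-1,-0.014,-0.056,0,0,-1,-0.012,-0.064,0,0,-1,-0.009,-0.071,0,0,-1,-0.006,-0.079,0,0]
}}

```text
t: 16.45
tool_pos: [0.4269, -0.1635, 0.0996]
tool_rot: [-3.128, 0.279, 0.011]
contact_force: [-0.4, -1.1, 0.4]
opening: 0.0116
```

```bash
python3 -c "
from h import *
o=get_obs();print(o['contact_force'],o['opening'])
m=R.from_rotvec(o['tool_rot']).as_matrix()
P=np.array([.4857,-.2101]); d=o['tool_pos'][:2]-P; f0=np.arctan2(-d[0],d[1]); print(np.hypot(*d),f0)
g=lambda f:P+.075*np.array([-np.sin(f),np.cos(f)])
for f in list(np.arange(.8,-.15,-.11))+[-.18,-.21]: print(round(f,2),(m.T@np.r_[g(f)-o['tool_pos'][:2],0]).round(3)[:2])
"
```

```text
[-0.43419997 -1.13032411  0.3827714 ] 0.011647391112732584
0.0750869839752116 0.9005051973332017
0.8 [ 0.004 -0.006]
0.69 [ 0.009 -0.013]
0.58 [ 0.015 -0.019]
0.47 [ 0.021 -0.024]
0.36 [ 0.028 -0.029]
0.25 [ 0.035 -0.033]
0.14 [ 0.043 -0.036]
0.03 [ 0.051 -0.038]
-0.08 [ 0.059 -0.039]
-0.18 [ 0.066 -0.039]
-0.21 [ 0.069 -0.039]
```

Call:
{"method": "move_arm", "body": {
  "deltas": [-1,0.004,-0.006,0,0,-1,0.009,-0.013,0,0,-1,0.015,-0.019,0,0,-1,0.021,-0.024,0,0,-1,0.028,-0.029,0,0,-1,0.035,-0.033,0,0,-1,0.043,-0.036,0,0,-1,0.051,-0.038,0,0,-1,0.059,-0.039,0,0,-1,0.065,-0.039,0,0]
}}

```text
t: 17.45
tool_pos: [0.4988, -0.135, 0.0994]
tool_rot: [-3.123, 0.279, 0.011]
contact_force: [-1.6, 7.4, 5.9]
opening: 0.0113
```

Call:
{"method": "move_arm", "body": {
  "deltas": [-1,0.002,0,0,0,-1,0.004,0,0,0,-1,0.004,0,0,0]
}}

```text
t: 17.75
tool_pos: [0.5033, -0.1355, 0.0995]
tool_rot: [-3.123, 0.279, 0.01]
contact_force: [0.7, 1.8, 3.0]
opening: 0.0111
```

Call:
{"method": "move_arm", "body": {
  "deltas": [-1,0.002,0,0,0,-1,0.004,0,0,0,-1,0.004,0,0,0,-1,0.004,0,0,0]
}}

```text
t: 18.15
tool_pos: [0.5055, -0.1359, 0.0993]
tool_rot: [-3.122, 0.279, 0.018]
contact_force: [-8.9, 2.6, 8.9]
opening: 0.0113
```

```bash
python3 -c "
from h import *
o=get_obs();print(o['contact_force'],o['wrist_torque'],o['tool_pos'])
"
```

```text
[-8.91802115  2.63233204  8.87329296] [ 0.32795617  1.39231355 -0.07264288] [ 0.50547502 -0.13585581  0.09925487]
```

Call:
{"method": "move_arm", "body": {
  "deltas": [-0.5,-0.002,0,0,0,0,-0.002,0,0,0,0,-0.002,0,0,0,0,-0.002,0,0,0,0,-0.002,0,-0.03,0,0,-0.002,0,-0.07,0,0,-0.002,0,-0.11,0,0,-0.01,0,-0.14,0,0,-0.04,0,-0.14,0,0,-0.06,0,-0.14,0]
}}

```text
t: 19.15
tool_pos: [0.4478, -0.1265, 0.2416]
tool_rot: [-3.123, 0.278, 0.014]
contact_force: [0.3, 0.4, -0.6]
opening: 0.0428
```

```bash
python3 -c "
from h import *
o=get_obs();print(o['contact_force'],o['tool_pos'])
w=save('wrist','w7.png')[:,:,::-1]; s=save('side','s7.png')[:,:,::-1]
a=cv2.resize(w[:315],(400,225)); a=cv2.resize(w[:330,100:450],(400,377)); 
b=cv2.resize(s[150:380,190:400],(400,438),interpolation=cv2.INTER_CUBIC)
c=np.zeros((438,800,3),np.uint8);c[:377,:400]=a;c[:,400:]=b
cv2.imwrite('pics/c7.png',np.clip(c*1.4,0,255).astype(np.uint8))
"
```

```text
[ 0.2887843   0.40693434 -0.63211155] [ 0.44783553 -0.1265392   0.24164566]
```

View pics/c7.png

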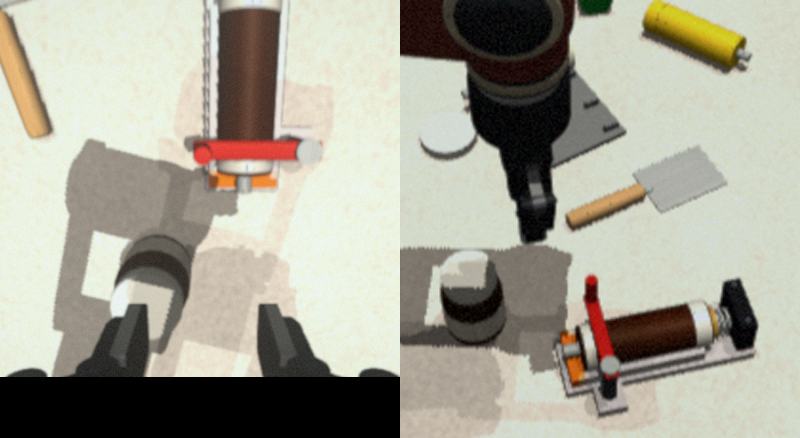

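```bash
python3 -c "
from h import *
f=lambda x,y,z:pix2plane('wrist',(100+x*.875,y*.875),z)[:2]
t=f(202,155,.0995);p=f(308,151,.0655);d=t-p;print(t,p,np.hypot(*d),'a',np.arctan2(-d[0],d[1])+.179)
a=cv2.imread('pics/top0.png').astype(int);b=save('top','top7.png')[:,:,::-1].astype(int)
for n,(x0,y0,x1,y1) in dict(cream=(180,172,212,250),lid=(196,247,232,284),spat=(278,136,318,232)).items(): print(n,np.abs(a-b)[y0:y1,x0:x1].mean().round(1))
"
```

```text
[ 0.4981606  -0.13449315] [ 0.48382237 -0.20760383] 0.07450339305208514 a -0.014658906821701595
cream 14.3
lid 17.7
spat 16.7
```

View pics/top7.png

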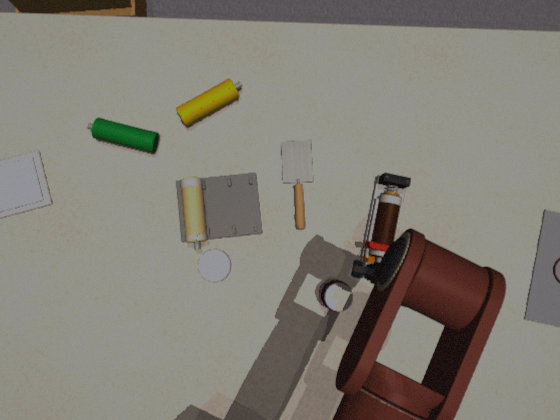

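The cream cartridge (193,212), lid (214,265), spatula (299,185) and jar (337,296) are all at their starting pixels. The cartridge lies in the cradle with the keeper across it, and the arm is clear.

```bash
python3 -c "
from h import *
print(order.finish_job(),get_obs()['t'])"
```

```text
the job is handed in; nothing more can be done
the job is handed in; nothing more can be done
```

The brown cartridge is loaded in the cradle with the keeper shut across it, and I handed the job in at about 19 s of robot time.

- **Keeper opened:** I swung it by its tab to about 2.2 rad.
- **Cartridge loaded:** I lifted the brown cartridge from the stand and pushed its tail about 13 mm back against the spring plate, at about 8 N. I lowered it to the trough floor, eased it back towards the sill and let go.
- **Keeper shut:** I swung it back until it met its stop at about 9 N, then released it and moved the arm clear.

**Last checks:**
- The pictures show the barrel level in the trough, with its nose behind the sill and the nozzle over it.
- The keeper angle measured about -0.01 rad, which is shut within the camera's accuracy.
- The final pictures show the gripper clear of everything, and the contact force was about zero.

**One check disagreed:** a pixel-difference test on the cream cartridge, lid and spatula came out non-zero. I put this down to changed light and the arm's shadow. In the top picture they and the jar are at the same pixels as at the start.

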